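# Line up the cleaned microscope objectives by length

## Robot

A 6-joint arm with a two-finger parallel gripper is mounted at the origin on the work surface. World frame = base frame: x ahead of the robot, y to its left, z up, the work surface at z = 0. Lengths are in m, angles in rad, forces in N, time in s.
With the tool pointing down it reaches from about 0.325 to 0.9 m from the base axis. Payload 6.1 kg.
Tool frame: the origin (TCP) lies between the finger pads; the fingertips stand 11 mm ahead of it and the grasp point (between the pads) lies 8 mm behind it; z points along the fingers, y is the line along which they close (so a half turn about z gives the same grasp; the last joint's range is limited). The gripper opens to 87 mm and grips with 3 to 60 N. Pads are 19 mm wide; open, the fingers measure 117 mm over their backs; the gripper's body (75 mm by 190 mm) begins 51 mm behind the grasp point.
Start: joints at [-1.374, 0.22, 1.526, -0, 1.395, -0.126], TCP at [0.198, -0.593, 0.234] pointing down, gripper open.
Joint ranges: [-2.98, 2.98], [-0.91, 2.08], [0.09, 2.57], [-1.24, 4.39], [0.2, 2.65], [-2.68, 2.68]. Speed limits (rad/s): [2.57, 2.57, 3.01, 3.14, 3.14, 3.14].

## Interface

Orientations are given as a rotation vector (axis times angle).
In Python, from station import env gives the robot as it stands. The module is installed in compiled form; this text tells all that it offers.
- The arm moves only by the tool servo_tool, never from a script. Its argument "series" is a list of rows, each a list of 7 numbers: the shift along the world's x, y, z normalised to -1 to 1, where 1 is 0.1 m, then the turn, a rotation vector about the world's x, y, z normalised to -1 to 1, where 1 is 45 degrees, then the opening, from 0 (shut) to 1 (fully open). A call has exactly 5 rows; each row is the pose to reach, as a shift and turn from the pose commanded when the call began; what a row does not reach only later rows make up. A row lasts 1/8 s, in which the tool goes at most 62.5 mm and 10.7 degrees, less where a joint would pass 70% of its speed; a pose out of reach is approached as far as the arm can. A call with a number of a shift or a turn outside -1 to 1 is refused whole. A call with a gripper value outside its range is refused whole. The fingers move at their own pace and stop on an object; the grip force is fixed at half the most. Time passes only in rows, so rows that repeat a pose let the fingers close, or fill a call up. It gives the time, the measured TCP pose, the force, the opening and the grip force at its end, in the units of the state.
- env.get_obs(): the state, without advancing time (a new reading comes with each control period).
- env.read_camera(name): name is "scene" or "side" or "wrist"; returns a dict with "pixels" (384x512x3 uint8, blue, green, red), "range_z" (384x512 float32, m along the optical axis (not along the pixel's ray), 0 where there is no reading), "fx", "fy", "cx", "cy" (pixels), "R" (3x3) and "t" (3): a world point X has camera coordinates R X + t. Camera axes: x right, y down, z forward; pixel columns grow to the right and rows downward; lengths in m; the calibration is good to about 2 mm. A picture is of the moment at which its call begins.
- env.hand_in(): hands the job in; it is judged then, once.
Trained networks look in a picture, given as the dict that the camera call returned (one of the last four; its "shot" number tells which), for a name from the list of things; names that differ only in an ending like _2 or _b are one class to them, and where a whole thing is asked for, a point or a joint stands for the part that bears it (a point fixed in the world has none). Each returns a list of dicts, best first, with "score" (0 to 1); they miss things now and then, are a little off and sometimes report something else, mostly with a low value. They report only what shows in the picture. A call takes as long as a camera call. They do not tell look-alikes from the thing itself.
- env.masks_of(target, picture): "mask" (384x512 bool, what is visible of it) and "box" ([left, top, right, bottom] in pixels, round what is visible of it).
The state is a dict: "clock": time; "qpos": joint angles; "dq": joint speeds; "joint_torque": joint torques, N m; "ee_pos": TCP position; "orientation": TCP orientation; "force": force on the tool from outside, world axes, zero at the start; "moment": the same for the moment, N m; "gripper_width": finger opening in m; "grasp_force": force on a finger pad.
Only numpy, scipy, OpenCV 4.12 (cv2) and the standard library are available. Lean on these libraries where they do the work, as an engineer would, in place of code of your own. Each camera call takes 0.05 s, during which the arm holds its last target. There are 200 camera calls.

## Task

The cleaned microscope objectives go back in the rack in order of length, ready to be fitted to the turret: carry on the row from the short one already standing in the end cup, so that the shortest of the four loose ones stands next to it and the longest at the far end, one in each cup. Keep them upright with the front lens up, set each one down into its cup rather than dropping it, and leave the one already in the rack where it is.

Things in the scene. Friction and masses are not known exactly. Their poses are not given: they have to be found in the camera images.
- rack: Fixed rack, at any yaw: bare-aluminium rail 290 mm long (x axis), 44 mm wide (60 mm at its feet), top face 16 mm above the bench, with five equal round black cups in a row along it, about 54 mm apart. Origin: centre of its underside; z up. The cup at its -x end (x = -108 mm) already holds objective_24, which alone shows which end is which; the others are cup_1 to cup_4.
- objective_24: The objective that already stands in the end cup of the rack: 24 mm long, silver barrel 24 mm wide from 6 to 18 mm height, flat 21 mm wide top with a 13 mm front lens facing up. Origin: centre of its underside (thread end); z up along its axis. Mass about 50 g. It stays there.
- cup_1: Empty round black cup fixed on top of the rack, beside the occupied end cup (its place along the rail varies by 2 mm). Outer diameter 44 mm, inner diameter 38 mm, rim 8 mm above its origin, inner floor 3 mm above its origin. Origin: centre of its underside, on the rail's top face (16 mm above the bench); z up.
- cup_2: Empty round black cup fixed on top of the rack, beyond cup_1 (its place along the rail varies by 2 mm). Outer diameter 44 mm, inner diameter 38 mm, rim 8 mm above its origin, inner floor 3 mm above its origin. Origin: centre of its underside, on the rail's top face (16 mm above the bench); z up.
- cup_3: Empty round black cup fixed on top of the rack, beyond cup_2 (its place along the rail varies by 2 mm). Outer diameter 44 mm, inner diameter 38 mm, rim 8 mm above its origin, inner floor 3 mm above its origin. Origin: centre of its underside, on the rail's top face (16 mm above the bench); z up.
- cup_4: Empty round black cup fixed on top of the rack, beyond cup_3, at the other end of the rack (its place along the rail varies by 2 mm). Outer diameter 44 mm, inner diameter 38 mm, rim 8 mm above its origin, inner floor 3 mm above its origin. Origin: centre of its underside, on the rail's top face (16 mm above the bench); z up.
- objective_34: Loose microscope objective, the shortest of the four, 34 mm long, upright on the 3 mm thick grey-green mat. Silver, round, thin dark bands; thread end 22 mm wide (lowest 6 mm), straight barrel 25 mm wide from 6 to 27 mm height (grip here), then a nose narrowing to 21 mm at the top with a 12 mm lens. Origin: centre of its underside; z up along its axis. About 70 g.
- objective_46: Loose microscope objective, the second shortest of the four, 46 mm long, upright on the 3 mm thick grey-green mat. Silver, round, thin dark bands; thread end 22 mm wide (lowest 6 mm), straight barrel 28 mm wide from 6 to 34 mm height (grip here), then a nose narrowing to 17 mm at the top with a 10 mm lens. Origin: centre of its underside; z up along its axis. About 110 g.
- objective_58: Loose microscope objective, the second longest of the four, 58 mm long, upright on the 3 mm thick grey-green mat. Silver, round, thin dark bands; thread end 22 mm wide (lowest 6 mm), straight barrel 31 mm wide from 6 to 40 mm height (grip here), then a nose narrowing to 13 mm at the top with a 7 mm lens. Origin: centre of its underside; z up along its axis. About 150 g.
- objective_70: Loose microscope objective, the longest of the four, 70 mm long, upright on the 3 mm thick grey-green mat. Silver, round, thin dark bands; thread end 22 mm wide (lowest 6 mm), straight barrel 34 mm wide from 6 to 47 mm height (grip here), then a nose narrowing to 10 mm at the top with a 4 mm lens. Origin: centre of its underside; z up along its axis. About 200 g.
Mind the look-alikes: they are no part of the job. What is shaped like the objective_46 but purple is not meant.

How it is judged:
At the end, for the whole second after the job is handed in: The 34, 46, 58 and 70 mm objectives stand in cups 1, 2, 3 and 4, each within 10 mm of its cup's centre, underside under 6 mm above the cup's, upright within 0.08 rad; the 24 mm one is upright, within 10 mm of where it stood; all at rest and released (horizontal distance between objective_34 and cup_1 below 0.01 m and z of objective_34 in the frame of cup_1 below 0.006 m and angle between each of objective_34, objective_46, objective_58, objective_70, objective_24's own z axis and vertical below 0.08 rad and linear speed of each of objective_34, objective_46, objective_58, objective_70, objective_24 below 0.02 m/s and horizontal distance between objective_46 and cup_2 below 0.01 m and z of objective_46 in the frame of cup_2 below 0.006 m and horizontal distance between objective_58 and cup_3 below 0.01 m and z of objective_58 in the frame of cup_3 below 0.006 m and horizontal distance between objective_70 and cup_4 below 0.01 m and z of objective_70 in the frame of cup_4 below 0.006 m and distance of objective_24 from where it was at the start of the episode below 0.01 m); the robot touches nothing.
It fails at once if an objective is tipped over (tilted by more than 40 degrees) (angle between any of objective_24, objective_34, objective_46, objective_58, objective_70's own z axis and vertical above 0.7 rad).
It fails at once if an objective is dropped or knocked away (it moves faster than 0.6 m/s while the fingers do not touch it: a fall of about 2 cm) ((linear speed of objective_24 above 0.6 m/s and not (contact force between the fingers and objective_24 above 0.02 N)) or (linear speed of objective_34 above 0.6 m/s and not (contact force between the fingers and objective_34 above 0.02 N)) or (linear speed of objective_46 above 0.6 m/s and not (contact force between the fingers and objective_46 above 0.02 N)) or (linear speed of objective_58 above 0.6 m/s and not (contact force between the fingers and objective_58 above 0.02 N)) or (linear speed of objective_70 above 0.6 m/s and not (contact force between the fingers and objective_70 above 0.02 N))).
It also fails if it takes over 112 s, if anything falls off the work surface, if the arm or the gripper's body presses on something with over 40 N, if the wrist force passes 120 N, or if a joint passes its speed limit or range.

## Working session

There is one attempt and no reset: what is moved stays moved. The work goes in short steps, Python scripts to look and compute and a tool call to move; the robot and the scene stay as the last step left them, time stands still between calls to the robot, and variables do not carry over. Pictures are saved under pics/ and viewed, at most 14 in all, crops included, and the job is handed in when it is done.

Besides the shell and the picture viewer there is one more tool, called after ">>>" by a JSON object that holds its "name" and its "arguments". servo_tool: Moves the arm, as the interface text tells. Its arguments: {"type":"object","properties":{"series":{"type":"array","items":{"type":"array","items":{"type":"number"}}}},"required":["series"]}

```bash
mkdir -p pics; python3 - <<'E'
from station import env
import cv2,numpy as np,pickle
o=env.get_obs();print({k:np.round(v,3) for k,v in o.items()})
ims={}
for n in("scene","side"):
    p=env.read_camera(n);ims[n]=p;cv2.imwrite(f"pics/{n}0.png",p["pixels"])
    print(n,p["fx"],p["cx"],p["cy"],np.round(-p["R"].T@p["t"],3))
pickle.dump(ims,open("ims0.pkl","wb"))
E
```

```text
{'clock': np.float64(0.0), 'qpos': array([-1.374,  0.221,  1.528, -0.   ,  1.395, -0.126]), 'dq': array([-0.001, -0.   ,  0.001,  0.001,  0.001,  0.   ]), 'joint_torque': array([ 2.0000e-03, -4.9460e+01, -3.8737e+01,  7.0000e-02,  5.7000e-02,
       -0.0000e+00]), 'ee_pos': array([ 0.198, -0.592,  0.232]), 'orientation': array([-3.099, -0.505,  0.   ]), 'force': array([0.357, 0.14 , 0.056]), 'moment': array([ 0.016,  0.102, -0.035]), 'grasp_force': np.float64(0.0), 'gripper_width': np.float64(0.087)}
scene 459.37895773978545 262.98641137740884 187.22693201044171 [1.045 0.655 0.881]
side 436.83629146559565 254.81623328673254 188.60351383652525 [ 0.024 -0.577  0.565]
```

View pics/scene0.png

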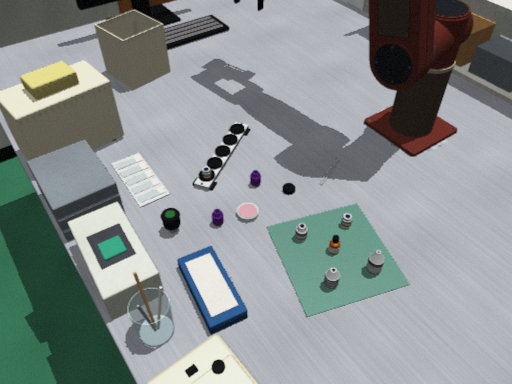

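View pics/side0.png

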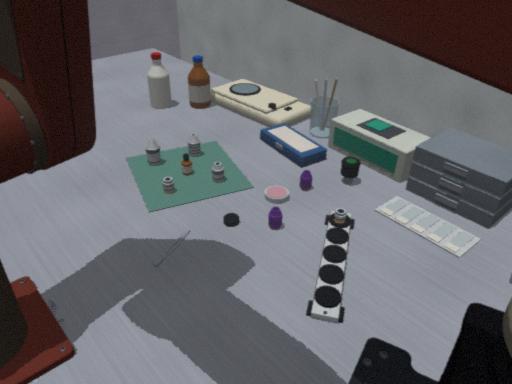

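The scene view shows four silver objectives on the mat at (301,231), (347,219), (376,261) and (332,277), with an orange bottle at (335,243). The two purple look-alikes are at (255,178) and (217,216). The rack runs from the occupied cup (207,175) to (237,129), and the side view agrees. Next I localise everything.

```bash
cat > h.py <<'E'
from station import env
import cv2,numpy as np
from scipy.optimize import least_squares
def cloud(p,m):
    v,u=np.nonzero(m&(p["range_z"]>0)); z=p["range_z"][v,u]
    c=np.c_[(u-p["cx"])/p["fx"]*z,(v-p["cy"])/p["fy"]*z,z]
    return (c-p["t"])@p["R"]
def proj(p,X):
    c=np.atleast_2d(X)@p["R"].T+p["t"]; return np.c_[c[:,0]/c[:,2]*p["fx"]+p["cx"],c[:,1]/c[:,2]*p["fy"]+p["cy"]]
E
python3 - <<'E'
from h import *
for n in("scene","side"):
    p=env.read_camera(n)
    for t in["objective_24","objective_34","objective_46","objective_58","objective_70","cup_1","rack"]:
        for r in env.masks_of(t,p)[:6]:
            c=cloud(p,r["mask"])
            if len(c)<5: continue
            lo,hi=np.percentile(c,[3,97],axis=0)
            col=p["pixels"][r["mask"]].mean(0)
            print(n,t,round(r["score"],2),np.round(r["box"]),"med",np.round(np.median(c,0),3),"lo",np.round(lo,3),"hi",np.round(hi,3),col.astype(int))
E
```

```text
scene objective_24 0.72 [212. 208. 224. 228.] med [ 0.698 -0.005  0.036] lo [ 0.684 -0.016  0.011] hi [0.706 0.001 0.048] [81 26 58]
scene objective_24 0.65 [327. 269. 339. 291.] med [0.594 0.293 0.043] lo [0.579 0.276 0.013] hi [0.602 0.302 0.062] [111 112 107]
scene objective_24 0.64 [341. 218. 351. 229.] med [0.445 0.184 0.03 ] lo [0.431 0.17  0.004] hi [0.452 0.191 0.039] [105 107 102]
scene objective_24 0.62 [367. 252. 382. 273.] med [0.491 0.32  0.048] lo [0.468 0.3   0.006] hi [0.499 0.331 0.072] [109 110 106]
scene objective_24 0.56 [248. 168. 258. 190.] med [ 0.542 -0.066  0.028] lo [ 0.506 -0.108 -0.001] hi [ 0.552 -0.058  0.048] [94 50 75]
scene objective_24 0.52 [299. 228. 307. 241.] med [0.562 0.152 0.036] lo [0.535 0.137 0.004] hi [0.571 0.159 0.05 ] [106 107 102]
scene objective_34 0.72 [212. 208. 224. 228.] med [ 0.698 -0.005  0.036] lo [ 0.684 -0.016  0.011] hi [0.706 0.001 0.048] [81 26 58]
scene objective_34 0.65 [327. 269. 339. 291.] med [0.594 0.293 0.043] lo [0.579 0.276 0.013] hi [0.602 0.302 0.062] [111 112 107]
scene objective_34 0.64 [341. 218. 351. 229.] me
[... 7248 characters left out ...]
] lo [0.568 0.271 0.007] hi [0.593 0.29  0.058] [99 98 94]
side cup_1 0.83 [320. 246. 346. 261.] med [ 0.545 -0.22   0.02 ] lo [ 0.525 -0.241  0.017] hi [ 0.564 -0.202  0.025] [45 42 40]
side cup_1 0.75 [315. 284. 344. 309.] med [ 0.455 -0.282  0.02 ] lo [ 0.434 -0.302  0.016] hi [ 0.474 -0.262  0.025] [44 41 39]
side cup_1 0.64 [316. 259. 345. 284.] med [ 0.5   -0.251  0.019] lo [ 0.479 -0.272  0.016] hi [ 0.519 -0.232  0.025] [47 44 43]
side cup_1 0.52 [326. 225. 349. 243.] med [ 0.59  -0.189  0.019] lo [ 0.57  -0.211  0.017] hi [ 0.61  -0.171  0.025] [44 40 39]
side rack 0.75 [305. 212. 355. 321.] med [ 0.489 -0.254  0.015] lo [ 0.416 -0.317  0.   ] hi [ 0.656 -0.13   0.024] [123 120 118]
```

>>> {"name": "servo_tool", "arguments": {"series": [[0.18, 0.18, 0.1, 0, 0, 0.07, 1], [0.36, 0.37, 0.1, 0, 0, 0.14, 1], [0.53, 0.56, 0.2, 0, 0, 0.22, 1], [0.7, 0.74, 0.2, 0, 0, 0.29, 1], [0.88, 0.93, 0.2, 0, 0, 0.36, 1]]}}

```text
clock: 1.52
ee_pos: [0.2877, -0.4982, 0.254]
orientation: [2.996, 0.943, 0.0]
force: [0.1, 0.4, -0.0]
gripper_width: 0.0868
grasp_force: 0.0
```

>>> {"name": "servo_tool", "arguments": {"series": [[0.18, 0.18, 0.1, 0, 0, 0, 1], [0.36, 0.37, 0.1, 0, 0, 0, 1], [0.53, 0.56, 0.2, 0, 0, 0, 1], [0.7, 0.74, 0.2, 0, 0, 0, 1], [0.88, 0.93, 0.2, 0, 0, 0, 1]]}}

```text
clock: 2.15
ee_pos: [0.3754, -0.4051, 0.2738]
orientation: [2.997, 0.94, 0.0]
force: [-0.3, 0.8, 0.2]
gripper_width: 0.0869
grasp_force: 0.0
```

>>> {"name": "servo_tool", "arguments": {"series": [[0.18, 0.18, 0.1, 0, 0, 0, 1], [0.36, 0.37, 0.1, 0, 0, 0, 1], [0.53, 0.56, 0.2, 0, 0, 0, 1], [0.7, 0.74, 0.2, 0, 0, 0, 1], [0.88, 0.93, 0.2, 0, 0, 0, 1]]}}

```text
clock: 2.78
ee_pos: [0.4632, -0.3119, 0.2938]
orientation: [2.997, 0.94, 0.0]
force: [0.5, 0.0, -0.1]
gripper_width: 0.0867
grasp_force: 0.0
```

>>> {"name": "servo_tool", "arguments": {"series": [[0.24, 0.25, 0.1, 0, 0, 0, 1], [0.47, 0.5, 0.1, 0, 0, 0, 1], [0.71, 0.74, 0.1, 0, 0, 0, 1], [0.71, 0.74, 0.1, 0, 0, 0, 1], [0.71, 0.74, 0.1, 0, 0, 0, 1]]}}

```text
clock: 3.4
ee_pos: [0.533, -0.2392, 0.3034]
orientation: [2.998, 0.939, -0.001]
force: [0.4, -0.2, -0.3]
gripper_width: 0.0871
grasp_force: 0.0
```

```bash
python3 - <<'E'
from h import *
p=env.read_camera("wrist"); cv2.imwrite("pics/w1.png",p["pixels"])
s=env.read_camera("side"); c=env.read_camera("scene")
print(np.round(-p["R"].T@p["t"],3),np.round(p["R"],2).tolist())
for n,q in(("wrist",p),("side",s),("scene",c)):
    for r in env.masks_of("cup_1",q):
        a=cloud(q,r["mask"]); b=np.array(r["box"])
        uv=((b[0]+b[2])/2,(b[1]+b[3])/2)
        # ray of box centre cut at z=.021 plane
        d=q["R"].T@np.array([(uv[0]-q["cx"])/q["fx"],(uv[1]-q["cy"])/q["fy"],1]); o=-q["R"].T@q["t"]
        X=o+d*(0.021-o[2])/d[2]
        print(n,round(r["score"],2),b.round(),"ray",X.round(4),"mid",((np.percentile(a,1,axis=0)+np.percentile(a,99,axis=0))/2).round(4),"floor/rim z",np.percentile(a[:,2],[5,95]).round(4))
E
```

```text
[ 0.588 -0.202  0.454] [[0.57, -0.82, 0.0], [-0.8, -0.55, 0.25], [-0.2, -0.14, -0.97]]
wrist 0.95 [234.  97. 265. 130.] ray [ 0.5918 -0.1917  0.021 ] mid [ 0.5939 -0.1909  0.0194] floor/rim z [0.0168 0.0241]
wrist 0.65 [238. 171. 265. 195.] ray [ 0.5065 -0.2541  0.021 ] mid [ 0.503  -0.2512  0.021 ] floor/rim z [0.0176 0.0242]
wrist 0.58 [236. 134. 262. 165.] ray [ 0.5483 -0.221   0.021 ] mid [ 0.5489 -0.221   0.0207] floor/rim z [0.0173 0.024 ]
side 0.77 [327. 224. 349. 243.] ray [ 0.5953 -0.1893  0.021 ] mid [ 0.59   -0.1909  0.0206] floor/rim z [0.0173 0.0243]
side 0.65 [322. 245. 344. 263.] ray [ 0.5419 -0.2207  0.021 ] mid [ 0.5446 -0.2176  0.0201] floor/rim z [0.0173 0.0243]
side 0.65 [212. 164. 225. 184.] ray [0.5538 0.1405 0.021 ] mid [0.5499 0.1412 0.0292] floor/rim z [0.012  0.0491]
side 0.57 [315. 262. 346. 283.] ray [ 0.501  -0.2501  0.021 ] mid [ 0.5005 -0.2514  0.0207] floor/rim z [0.0172 0.0246]
scene 0.69 [202. 157. 222. 170.] ray [ 0.5982 -0.1912  0.021 ] mid [ 0.5946 -0.1893  0.0218] floor/rim z [0.0171 0.0261]
scene 0.67 [223. 138. 234. 143.] ray [ 0.5072 -0.2494  0.021 ] mid [ 0.5028 -0.2502  0.0214] floor/rim z [0.0177 0.0256]
scene 0.65 [216. 144. 233. 156.] ray [ 0.54   -0.2176  0.021 ] mid [ 0.5493 -0.2197  0.0213] floor/rim z [0.0174 0.0252]
scene 0.63 [229. 125. 244. 136.] ray [ 0.4626 -0.2732  0.021 ] mid [ 0.4586 -0.2818  0.0205] floor/rim z [0.0163 0.0258]
```

View pics/w1.png

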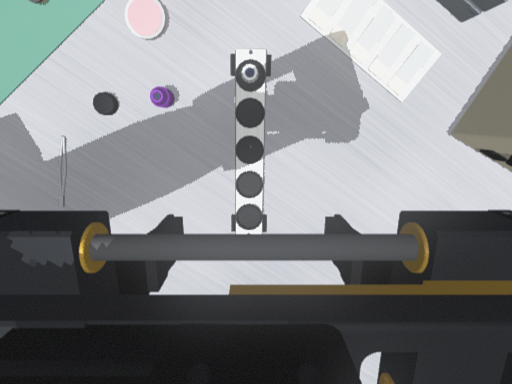

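The wrist view shows the rack upright in the image: the occupied cup is at (250,74) and empty cups at (250,113), (250,150), (249,185) and (249,216), aligned with the tool. Next I move over the mat.

>>> {"name": "servo_tool", "arguments": {"series": [[-0.05, 0.19, 0, 0, 0, 0, 1], [-0.1, 0.38, 0, 0, 0, 0, 1], [-0.15, 0.57, 0, 0, 0, 0, 1], [-0.2, 0.76, 0, 0, 0, 0, 1], [-0.26, 0.95, 0, 0, 0, 0, 1]]}}

```text
clock: 4.32
ee_pos: [0.5069, -0.1431, 0.3036]
orientation: [2.998, 0.937, 0.0]
force: [-0.4, 0.2, -0.4]
gripper_width: 0.0869
grasp_force: 0.0
```

>>> {"name": "servo_tool", "arguments": {"series": [[-0.05, 0.19, 0, 0, 0, 0, 1], [-0.1, 0.38, 0, 0, 0, 0, 1], [-0.15, 0.57, 0, 0, 0, 0, 1], [-0.2, 0.76, 0, 0, 0, 0, 1], [-0.26, 0.95, 0, 0, 0, 0, 1]]}}

```text
clock: 4.95
ee_pos: [0.4809, -0.0485, 0.3035]
orientation: [-2.999, -0.937, -0.0]
force: [0.9, 0.2, 0.3]
gripper_width: 0.0871
grasp_force: 0.0
```

>>> {"name": "servo_tool", "arguments": {"series": [[-0.05, 0.19, 0, 0, 0, 0, 1], [-0.1, 0.38, 0, 0, 0, 0, 1], [-0.15, 0.57, 0, 0, 0, 0, 1], [-0.2, 0.76, 0, 0, 0, 0, 1], [-0.26, 0.95, 0, 0, 0, 0, 1]]}}

```text
clock: 5.58
ee_pos: [0.4549, 0.0465, 0.3036]
orientation: [2.999, 0.937, 0.0]
force: [0.9, 0.5, 0.4]
gripper_width: 0.0874
grasp_force: 0.0
```

>>> {"name": "servo_tool", "arguments": {"series": [[-0.1, 0.3, 0, 0, 0, 0, 1], [-0.15, 0.6, 0, 0, 0, 0, 1], [-0.25, 0.95, 0, 0, 0, 0, 1], [-0.25, 0.95, 0, 0, 0, 0, 1], [-0.25, 0.95, 0, 0, 0, 0, 1]]}}

```text
clock: 6.2
ee_pos: [0.4302, 0.1404, 0.3036]
orientation: [2.998, 0.938, 0.0]
force: [-0.4, -0.3, -0.9]
gripper_width: 0.0872
grasp_force: 0.0
```

```bash
python3 - <<'E'
from h import *
o=env.get_obs(); print(o["ee_pos"].round(4),o["qpos"].round(2))
ps={n:env.read_camera(n) for n in("wrist","side","scene")}
cv2.imwrite("pics/w2.png",ps["wrist"]["pixels"])
G={34:(.44,.18,12.5),46:(.555,.145,14),58:(.585,.285,15.5),70:(.483,.312,17),"bottle":(.50,.235,10)}
al={k:[] for k in G}
for n,q in ps.items():
    a=cloud(q,np.ones((384,512),bool))
    for k,g in G.items():
        b=a[(np.hypot(a[:,0]-g[0],a[:,1]-g[1])<.028)&(a[:,2]>.009)&(a[:,2]<.11)]
        if len(b)<8: print(n,k,"none");continue
        top=np.percentile(b[:,2],98); t=b[b[:,2]>top-.004]
        bb=b[(b[:,2]>.011)&(b[:,2]<(k*.6 if k!="bottle" else 30)*1e-3+.003)]
        r=g[2]*1e-3
        s=least_squares(lambda c:np.hypot(bb[:,0]-c[0],bb[:,1]-c[1])-r,g[:2],loss="soft_l1",f_scale=.001).x if len(bb)>8 else np.zeros(2)
        print(n,k,"top z",top.round(4),"topxy",np.median(t[:,:2],0).round(4),"fit",s.round(4),len(bb))
        al[k].append(bb)
for k,v in al.items():
    bb=np.vstack(v);g=G[k]; s=least_squares(lambda c:np.hypot(bb[:,0]-c[0],bb[:,1]-c[1])-g[2]*1e-3,g[:2],loss="soft_l1",f_scale=.001).x
    print("ALL",k,s.round(4))
E
```

```text
[0.4302 0.1404 0.3036] [ 0.14 -0.24  1.86 -0.    1.53  1.11]
wrist 34 top z 0.0379 topxy [0.4407 0.1789] fit [0.4404 0.1788] 10
wrist 46 top z 0.05 topxy [0.5569 0.1452] fit [0.5571 0.1451] 34
wrist 58 top z 0.0602 topxy [0.5832 0.2835] fit [0.5872 0.2867] 140
wrist 70 top z 0.073 topxy [0.4822 0.3132] fit [0.4822 0.3146] 160
wrist bottle top z 0.0558 topxy [0.5175 0.2211] fit [0.4993 0.2167] 30
side 34 top z 0.0372 topxy [0.4362 0.1776] fit [0.4371 0.1804] 48
side 46 top z 0.0493 topxy [0.5526 0.1437] fit [0.554  0.1459] 82
side 58 top z 0.0599 topxy [0.5817 0.2859] fit [0.5839 0.288 ] 109
side 70 top z 0.0718 topxy [0.4781 0.3116] fit [0.4787 0.3155] 166
side bottle top z 0.0552 topxy [0.5143 0.2176] fit [0.4966 0.2135] 53
scene 34 top z 0.0401 topxy [0.4401 0.1809] fit [0.4397 0.1789] 33
scene 46 top z 0.052 topxy [0.5578 0.1463] fit [0.5567 0.1447] 59
scene 58 top z 0.0622 topxy [0.5882 0.2876] fit [0.5864 0.2865] 100
scene 70 top z 0.0733 topxy [0.4836 0.3161] fit [0.4816 0.3143] 132
scene bottle top z 0.0564 topxy [0.518  0.2222] fit [0.5229 0.2412] 30
ALL 34 [0.4388 0.1798]
ALL 46 [0.5559 0.1449]
ALL 58 [0.5863 0.2869]
ALL 70 [0.4811 0.3147]
ALL bottle [0.5139 0.2212]
```

View pics/w2.png

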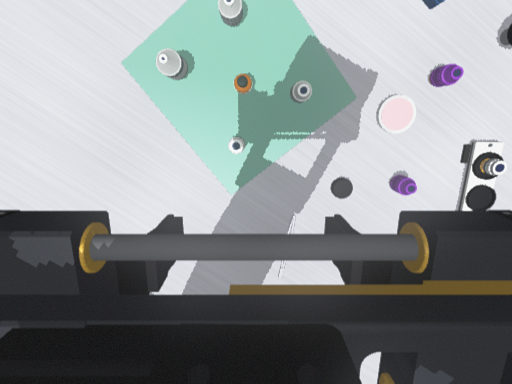

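The wrist view shows 34 at (236,145), 46 at (302,91), 58 at (231,8), 70 at (169,62) and the bottle at (243,83). Measured tops minus the mat agree with the stated lengths. Picking the 34 first.

>>> {"name": "servo_tool", "arguments": {"series": [[0.1, 0.2, -0.3, 0, 0, 0, 1], [0.1, 0.39, -0.6, 0, 0, 0, 1], [0.1, 0.39, -1, 0, 0, 0, 1], [0.1, 0.39, -1, 0, 0, 0, 1], [0.1, 0.39, -1, 0, 0, 0, 1]]}}

```text
clock: 6.98
ee_pos: [0.4412, 0.1789, 0.205]
orientation: [2.999, 0.935, 0.002]
force: [0.5, -0.6, 0.6]
gripper_width: 0.0869
grasp_force: 0.0
```

>>> {"name": "servo_tool", "arguments": {"series": [[0, 0, -0.3, 0, 0, 0, 1], [0, 0, -0.6, 0, 0, 0, 1], [0, 0, -0.9, 0, 0, 0, 1], [0, 0, -1, 0, 0, 0, 1], [0, 0, -1, 0, 0, 0, 1]]}}

```text
clock: 7.6
ee_pos: [0.4411, 0.1792, 0.1046]
orientation: [2.999, 0.936, 0.002]
force: [-0.4, -0.3, 0.1]
gripper_width: 0.0869
grasp_force: 0.0
```

>>> {"name": "servo_tool", "arguments": {"series": [[0, 0, -0.2, 0, 0, 0, 1], [0, 0, -0.4, 0, 0, 0, 1], [0, 0, -0.6, 0, 0, 0, 1], [0, 0, -0.82, 0, 0, 0, 1], [0, 0, -0.82, 0, 0, 0, 1]]}}

```text
clock: 8.22
ee_pos: [0.4404, 0.1792, 0.0219]
orientation: [-2.999, -0.937, 0.001]
force: [-0.6, -0.2, 0.6]
gripper_width: 0.0872
grasp_force: 0.0
```

>>> {"name": "servo_tool", "arguments": {"series": [[0, 0, 0, 0, 0, 0, 0.6], [0, 0, 0, 0, 0, 0, 0.45], [0, 0, 0, 0, 0, 0, 0.35], [0, 0, 0, 0, 0, 0, 0.25], [0, 0, 0, 0, 0, 0, 0.1]]}}

```text
clock: 8.85
ee_pos: [0.4403, 0.1793, 0.0216]
orientation: [-2.999, -0.937, -0.0]
force: [0.1, -0.3, -0.6]
gripper_width: 0.0448
grasp_force: 0.0
```

>>> {"name": "servo_tool", "arguments": {"series": [[0, 0, 0, 0, 0, 0, 0], [0, 0, 0, 0, 0, 0, 0], [0, 0, 0, 0, 0, 0, 0], [0, 0, 0, 0, 0, 0, 0], [0, 0, 0, 0, 0, 0, 0]]}}

```text
clock: 9.48
ee_pos: [0.4402, 0.1793, 0.0215]
orientation: [-2.999, -0.937, 0.0]
force: [0.2, -0.2, 0.4]
gripper_width: 0.0243
grasp_force: 30.0
```

>>> {"name": "servo_tool", "arguments": {"series": [[0, 0, 0.1, 0, 0, 0, 0], [0, 0, 0.3, 0, 0, 0, 0], [0, 0, 0.6, 0, 0, 0, 0], [0, 0, 0.9, 0, 0, 0, 0], [0, -0.1, 1, 0, 0, 0, 0]]}}

```text
clock: 10.1
ee_pos: [0.4418, 0.1696, 0.1241]
orientation: [2.998, 0.938, 0.007]
force: [0.8, 0.4, -0.6]
gripper_width: 0.0238
grasp_force: 30.0
```

>>> {"name": "servo_tool", "arguments": {"series": [[0.08, -0.18, 0, 0, 0, 0, 0], [0.16, -0.36, 0, 0, 0, 0, 0], [0.24, -0.54, 0, 0, 0, 0, 0], [0.32, -0.72, 0, 0, 0, 0, 0], [0.4, -0.9, 0, 0, 0, 0, 0]]}}

```text
clock: 10.72
ee_pos: [0.4797, 0.0781, 0.1207]
orientation: [-2.999, -0.936, 0.002]
force: [-0.0, 0.8, -1.3]
gripper_width: 0.0243
grasp_force: 30.0
```

>>> {"name": "servo_tool", "arguments": {"series": [[0.08, -0.18, 0, 0, 0, 0, 0], [0.16, -0.36, 0, 0, 0, 0, 0], [0.24, -0.54, 0, 0, 0, 0, 0], [0.32, -0.72, 0, 0, 0, 0, 0], [0.4, -0.9, 0, 0, 0, 0, 0]]}}

```text
clock: 11.35
ee_pos: [0.5208, -0.0119, 0.1215]
orientation: [-2.999, -0.937, -0.0]
force: [0.3, 0.2, 0.2]
gripper_width: 0.0243
grasp_force: 30.0
```

>>> {"name": "servo_tool", "arguments": {"series": [[0.08, -0.18, 0, 0, 0, 0, 0], [0.16, -0.36, 0, 0, 0, 0, 0], [0.24, -0.54, 0, 0, 0, 0, 0], [0.32, -0.72, 0, 0, 0, 0, 0], [0.4, -0.9, 0, 0, 0, 0, 0]]}}

```text
clock: 11.98
ee_pos: [0.5608, -0.1019, 0.1215]
orientation: [-2.999, -0.937, 0.0]
force: [1.5, -0.5, -1.4]
gripper_width: 0.0242
grasp_force: 30.0
```

>>> {"name": "servo_tool", "arguments": {"series": [[0.08, -0.2, 0, 0, 0, 0, 0], [0.16, -0.4, 0, 0, 0, 0, 0], [0.25, -0.6, 0, 0, 0, 0, 0], [0.33, -0.9, 0, 0, 0, 0, 0], [0.33, -0.9, 0, 0, 0, 0, 0]]}}

```text
clock: 12.6
ee_pos: [0.5939, -0.1934, 0.1216]
orientation: [2.999, 0.933, 0.001]
force: [-0.2, -0.1, -0.3]
gripper_width: 0.0245
grasp_force: 30.0
```

>>> {"name": "servo_tool", "arguments": {"series": [[0, 0, -0.2, 0, 0, 0, 0], [0, 0, -0.3, 0, 0, 0, 0], [0, 0, -0.4, 0, 0, 0, 0], [0, 0, -0.5, 0, 0, 0, 0], [0, 0, -0.5, 0, 0, 0, 0]]}}

```text
clock: 13.22
ee_pos: [0.5925, -0.1901, 0.0703]
orientation: [-2.997, -0.937, 0.002]
force: [-0.4, 0.1, -0.7]
gripper_width: 0.0243
grasp_force: 30.0
```

```bash
python3 - <<'E'
from h import *
for n in("side","scene"):
    p=env.read_camera(n); u,v=proj(p,[.58,-.2,.05])[0].astype(int)
    im=p["pixels"][max(v-50,0):v+50,max(u-65,0):u+65]; 
    if n=="side": A=im
    else: B=im
h=min(A.shape[0],B.shape[0]);cv2.imwrite("pics/c1.png",cv2.resize(np.hstack([A[:h],B[:h]]),None,fx=3,fy=3,interpolation=cv2.INTER_CUBIC))
print(env.get_obs()["ee_pos"].round(4))
E
```

```text
[ 0.5934 -0.1907  0.0717]
```

View pics/c1.png

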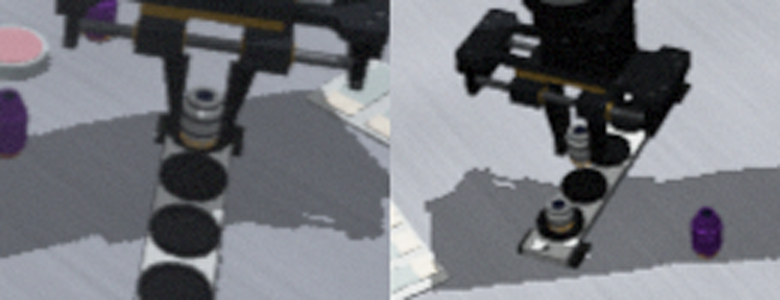

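The held 34 is hovering above the empty cup next to objective_24 (right panel: held at (578,145), cup_1 at (583,183), 24 at (560,215)). I'll check by projection, then lower.

```bash
cat >> h.py <<'E'
def locate(xy,r,zlo,zhi,cams=("side","scene"),rad=.03):
    "robust circle fit of the barrel (radius r) in each camera, silvery pixels only"
    for n in cams:
        p=env.read_camera(n); hsv=cv2.cvtColor(p["pixels"],cv2.COLOR_BGR2HSV)
        a=cloud(p,(hsv[...,2]>60))
        b=a[(np.hypot(*(a[:,:2]-xy).T)<rad)&(a[:,2]>zlo)&(a[:,2]<zhi)]
        if len(b)<8: print(n,"few",len(b)); continue
        s=least_squares(lambda c:np.hypot(b[:,0]-c[0],b[:,1]-c[1])-r,xy,loss="soft_l1",f_scale=.001).x
        print(n,s.round(4),len(b),"ztop",np.percentile(b[:,2],98).round(4))
E
python3 - <<'E'
from h import *
locate(np.array([.593,-.19]),.0125,.055,.09,rad=.017)
E
```

```text
side [ 0.5919 -0.1901] 208 ztop 0.0879
scene [ 0.5915 -0.1904] 78 ztop 0.0889
```

>>> {"name": "servo_tool", "arguments": {"series": [[0, 0, -0.1, 0, 0, 0, 0], [0, 0, -0.2, 0, 0, 0, 0], [0, 0, -0.28, 0, 0, 0, 0], [0, 0, -0.32, 0, 0, 0, 0], [0, 0, -0.32, 0, 0, 0, 0]]}}

```text
clock: 14.05
ee_pos: [0.593, -0.1906, 0.039]
orientation: [-2.998, -0.936, 0.001]
force: [-1.2, 0.3, -0.6]
gripper_width: 0.0241
grasp_force: 30.0
```

>>> {"name": "servo_tool", "arguments": {"series": [[0, 0, -0.01, 0, 0, 0, 0], [0, 0, -0.02, 0, 0, 0, 0], [0, 0, -0.02, 0, 0, 0, 0], [0, 0, -0.02, 0, 0, 0, 0.35], [0, 0, -0.02, 0, 0, 0, 0.4]]}}

```text
clock: 14.68
ee_pos: [0.5935, -0.1908, 0.0378]
orientation: [2.998, 0.937, 0.001]
force: [-0.4, 0.4, -0.4]
gripper_width: 0.0321
grasp_force: 0.0
```

>>> {"name": "servo_tool", "arguments": {"series": [[0, 0, 0, 0, 0, 0, 0.6], [0, 0, 0, 0, 0, 0, 0.8], [0, 0, 0, 0, 0, 0, 1], [0, 0, 0, 0, 0, 0, 1], [0, 0, 0.2, 0, 0, 0, 1]]}}

```text
clock: 15.3
ee_pos: [0.5917, -0.19, 0.0563]
orientation: [-2.996, -0.936, 0.005]
force: [0.0, 0.4, 0.5]
gripper_width: 0.0768
grasp_force: 0.0
```

>>> {"name": "servo_tool", "arguments": {"series": [[0, 0, 0.2, 0, 0, 0, 1], [0, 0, 0.4, 0, 0, 0, 1], [0, 0, 0.6, 0, 0, 0, 1], [0, 0, 0.8, 0, 0, 0, 1], [0, 0, 0.8, 0, 0, 0, 1]]}}

```text
clock: 15.92
ee_pos: [0.5947, -0.1914, 0.1404]
orientation: [2.996, 0.936, 0.005]
force: [0.4, -0.4, 0.5]
gripper_width: 0.0873
grasp_force: 0.0
```

```bash
python3 - <<'E'
from h import *
print(env.get_obs()["ee_pos"].round(4))
locate(np.array([.593,-.19]),.0125,.03,.06,rad=.017)
p=env.read_camera("scene"); u,v=proj(p,[.55,-.22,.03])[0].astype(int)
cv2.imwrite("pics/c2.png",cv2.resize(p["pixels"][v-60:v+60,u-80:u+80],None,fx=4,fy=4,interpolation=cv2.INTER_CUBIC))
E
```

```text
[ 0.5947 -0.1914  0.1404]
side [ 0.5918 -0.1897] 178 ztop 0.0541
scene [ 0.5924 -0.192 ] 77 ztop 0.057
```

View pics/c2.png

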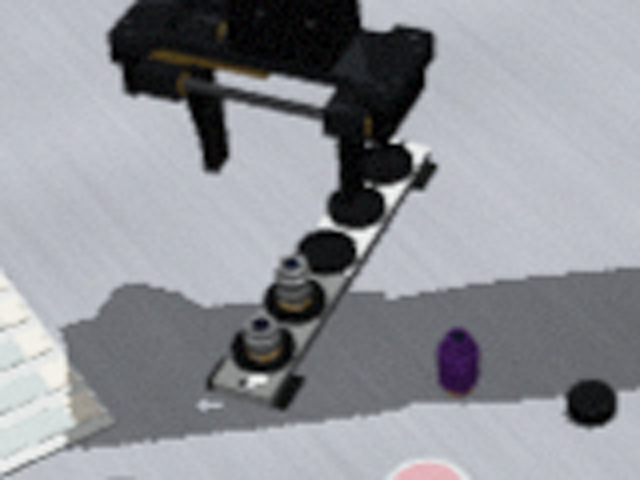

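The scene view shows objective_34 upright in cup_1 at (293,285), next to objective_24 at (262,340). Next is the 46.

>>> {"name": "servo_tool", "arguments": {"series": [[0, 0.17, 0, 0, 0, 0, 1], [-0.05, 0.35, 0, 0, 0, 0, 1], [-0.05, 0.52, 0, 0, 0, 0, 1], [-0.1, 0.7, 0, 0, 0, 0, 1], [-0.1, 0.9, 0, 0, 0, 0, 1]]}}

```text
clock: 16.7
ee_pos: [0.5829, -0.0992, 0.1376]
orientation: [-2.999, -0.937, 0.0]
force: [-0.3, -0.3, -0.2]
gripper_width: 0.0869
grasp_force: 0.0
```

>>> {"name": "servo_tool", "arguments": {"series": [[0, 0.18, 0, 0, 0, 0, 1], [-0.05, 0.36, 0, 0, 0, 0, 1], [-0.05, 0.54, 0, 0, 0, 0, 1], [-0.1, 0.72, 0, 0, 0, 0, 1], [-0.1, 0.9, 0, 0, 0, 0, 1]]}}

```text
clock: 17.32
ee_pos: [0.5729, -0.0095, 0.1375]
orientation: [-2.999, -0.937, 0.0]
force: [0.8, -1.3, -0.1]
gripper_width: 0.0869
grasp_force: 0.0
```

>>> {"name": "servo_tool", "arguments": {"series": [[0, 0.18, 0, 0, 0, 0, 1], [-0.05, 0.36, 0, 0, 0, 0, 1], [-0.05, 0.54, 0, 0, 0, 0, 1], [-0.1, 0.72, 0, 0, 0, 0, 1], [-0.1, 0.9, 0, 0, 0, 0, 1]]}}

```text
clock: 17.95
ee_pos: [0.5629, 0.0805, 0.1375]
orientation: [-2.999, -0.937, 0.0]
force: [-0.6, -1.1, 0.3]
gripper_width: 0.0868
grasp_force: 0.0
```

>>> {"name": "servo_tool", "arguments": {"series": [[0, 0.2, 0, 0, 0, 0, 1], [-0.05, 0.45, 0, 0, 0, 0, 1], [-0.07, 0.66, 0, 0, 0, 0, 1], [-0.07, 0.66, -0.1, 0, 0, 0, 1], [-0.07, 0.66, -0.3, 0, 0, 0, 1]]}}

```text
clock: 18.58
ee_pos: [0.557, 0.1452, 0.1072]
orientation: [2.998, 0.937, 0.003]
force: [-0.1, 0.7, 0.4]
gripper_width: 0.0872
grasp_force: 0.0
```

>>> {"name": "servo_tool", "arguments": {"series": [[0, 0, -0.2, 0, 0, 0, 1], [0, 0, -0.4, 0, 0, 0, 1], [0, 0, -0.6, 0, 0, 0, 1], [0, 0, -0.84, 0, 0, 0, 1], [0, 0, -0.84, 0, 0, 0, 1]]}}

```text
clock: 19.2
ee_pos: [0.554, 0.1448, 0.0206]
orientation: [-2.998, -0.936, 0.008]
force: [0.3, 0.1, 0.1]
gripper_width: 0.0869
grasp_force: 0.0
```

>>> {"name": "servo_tool", "arguments": {"series": [[0, 0, 0, 0, 0, 0, 0.6], [0, 0, 0, 0, 0, 0, 0.45], [0, 0, 0, 0, 0, 0, 0.35], [0, 0, 0, 0, 0, 0, 0.25], [0, 0, 0, 0, 0, 0, 0.1]]}}

```text
clock: 19.82
ee_pos: [0.5564, 0.1453, 0.0238]
orientation: [2.999, 0.937, 0.001]
force: [-0.2, -0.1, -0.2]
gripper_width: 0.0449
grasp_force: 0.0
```

>>> {"name": "servo_tool", "arguments": {"series": [[0, 0, 0, 0, 0, 0, 0], [0, 0, 0, 0, 0, 0, 0], [0, 0, 0, 0, 0, 0, 0], [0, 0, 0, 0, 0, 0, 0], [0, 0, 0, 0, 0, 0, 0]]}}

```text
clock: 20.45
ee_pos: [0.5562, 0.1453, 0.0235]
orientation: [2.999, 0.937, -0.0]
force: [-0.4, -0.4, 0.5]
gripper_width: 0.027
grasp_force: 30.0
```

>>> {"name": "servo_tool", "arguments": {"series": [[0, 0, 0.1, 0, 0, 0, 0], [0, 0, 0.3, 0, 0, 0, 0], [0, 0, 0.6, 0, 0, 0, 0], [0, 0, 0.9, 0, 0, 0, 0], [0, -0.1, 1, 0, 0, 0, 0]]}}

```text
clock: 21.08
ee_pos: [0.5582, 0.1356, 0.1274]
orientation: [2.997, 0.938, 0.009]
force: [0.6, -0.2, -1.7]
gripper_width: 0.027
grasp_force: 30.0
```

>>> {"name": "servo_tool", "arguments": {"series": [[0, -0.18, 0, 0, 0, 0, 0], [0, -0.36, 0, 0, 0, 0, 0], [0, -0.54, 0, 0, 0, 0, 0], [0, -0.72, 0, 0, 0, 0, 0], [-0.02, -0.9, 0, 0, 0, 0, 0]]}}

```text
clock: 21.7
ee_pos: [0.5541, 0.0438, 0.1232]
orientation: [-2.999, -0.936, 0.001]
force: [0.0, -0.8, -1.6]
gripper_width: 0.027
grasp_force: 30.0
```

>>> {"name": "servo_tool", "arguments": {"series": [[0, -0.18, 0, 0, 0, 0, 0], [0, -0.36, 0, 0, 0, 0, 0], [0, -0.54, 0, 0, 0, 0, 0], [0, -0.72, 0, 0, 0, 0, 0], [-0.02, -0.9, 0, 0, 0, 0, 0]]}}

```text
clock: 22.32
ee_pos: [0.5523, -0.0459, 0.1236]
orientation: [2.999, 0.937, 0.0]
force: [0.0, 0.7, -0.9]
gripper_width: 0.0274
grasp_force: 30.0
```

>>> {"name": "servo_tool", "arguments": {"series": [[0, -0.18, 0, 0, 0, 0, 0], [0, -0.36, 0, 0, 0, 0, 0], [0, -0.54, 0, 0, 0, 0, 0], [0, -0.72, 0, 0, 0, 0, 0], [-0.02, -0.9, 0, 0, 0, 0, 0]]}}

```text
clock: 22.95
ee_pos: [0.5503, -0.1359, 0.1235]
orientation: [2.999, 0.937, 0.0]
force: [-0.2, 0.5, -1.4]
gripper_width: 0.0273
grasp_force: 30.0
```

>>> {"name": "servo_tool", "arguments": {"series": [[0, -0.2, 0, 0, 0, 0, 0], [0, -0.4, 0, 0, 0, 0, 0], [0, -0.6, 0, 0, 0, 0, 0], [-0.02, -0.75, 0, 0, 0, 0, 0], [-0.02, -0.85, 0, 0, 0, 0, 0]]}}

```text
clock: 23.58
ee_pos: [0.548, -0.2208, 0.1234]
orientation: [-2.999, -0.936, 0.0]
force: [-0.3, 0.4, -0.3]
gripper_width: 0.0277
grasp_force: 30.0
```

>>> {"name": "servo_tool", "arguments": {"series": [[0, 0, -0.2, 0, 0, 0, 0], [0, 0, -0.3, 0, 0, 0, 0], [0, 0, -0.4, 0, 0, 0, 0], [0, 0, -0.5, 0, 0, 0, 0], [0, 0, -0.5, 0, 0, 0, 0]]}}

```text
clock: 24.2
ee_pos: [0.5476, -0.219, 0.0723]
orientation: [-2.997, -0.937, 0.002]
force: [-0.1, -0.4, -1.5]
gripper_width: 0.0273
grasp_force: 30.0
```

```bash
python3 - <<'E'
from h import *
print(env.get_obs()["ee_pos"].round(4))
locate(np.array([.548,-.22]),.014,.06,.1,rad=.018)
p=env.read_camera("wrist")
for r in env.masks_of("cup_1",p): print(round(r["score"],2),cloud(p,r["mask"]).mean(0).round(4))
E
```

```text
[ 0.5476 -0.219   0.0723]
side [ 0.547  -0.2177] 285 ztop 0.0986
scene [ 0.5473 -0.2213] 87 ztop 0.0995
0.92 [ 0.5559 -0.2162  0.0202]
0.77 [ 0.5947 -0.1892  0.0214]
0.67 [ 0.5036 -0.2518  0.0212]
```

Aligned over cup_2. Lower and release.

>>> {"name": "servo_tool", "arguments": {"series": [[0, 0, -0.1, 0, 0, 0, 0], [0, 0, -0.2, 0, 0, 0, 0], [0, 0, -0.28, 0, 0, 0, 0], [0, 0, -0.32, 0, 0, 0, 0], [0, 0, -0.32, 0, 0, 0, 0]]}}

```text
clock: 25.02
ee_pos: [0.5479, -0.2195, 0.041]
orientation: [-2.998, -0.936, 0.001]
force: [-0.6, 0.6, -0.7]
gripper_width: 0.0273
grasp_force: 30.0
```

>>> {"name": "servo_tool", "arguments": {"series": [[0, 0, -0.01, 0, 0, 0, 0], [0, 0, -0.02, 0, 0, 0, 0], [0, 0, -0.02, 0, 0, 0, 0], [0, 0, -0.02, 0, 0, 0, 0.38], [0, 0, -0.02, 0, 0, 0, 0.45]]}}

```text
clock: 25.65
ee_pos: [0.5485, -0.2198, 0.0399]
orientation: [2.998, 0.937, 0.001]
force: [0.1, 0.0, -0.1]
gripper_width: 0.0358
grasp_force: 0.0
```

>>> {"name": "servo_tool", "arguments": {"series": [[0, 0, 0, 0, 0, 0, 0.6], [0, 0, 0, 0, 0, 0, 0.8], [0, 0, 0, 0, 0, 0, 1], [0, 0, 0, 0, 0, 0, 1], [0, 0, 0.2, 0, 0, 0, 1]]}}

```text
clock: 26.28
ee_pos: [0.5468, -0.2189, 0.0584]
orientation: [-2.996, -0.936, 0.004]
force: [-0.8, 0.9, -0.1]
gripper_width: 0.0811
grasp_force: 0.0
```

>>> {"name": "servo_tool", "arguments": {"series": [[0, 0, 0.2, 0, 0, 0, 1], [0, 0, 0.4, 0, 0, 0, 1], [0, 0, 0.6, 0, 0, 0, 1], [0, 0, 0.8, 0, 0, 0, 1], [0, 0, 0.8, 0, 0, 0, 1]]}}

```text
clock: 26.9
ee_pos: [0.5497, -0.2205, 0.1423]
orientation: [2.996, 0.936, 0.005]
force: [-0.2, -0.3, -0.1]
gripper_width: 0.0868
grasp_force: 0.0
```

```bash
python3 - <<'E'
from h import *
print(env.get_obs()["ee_pos"].round(4))
locate(np.array([.548,-.22]),.014,.03,.068,rad=.018)
locate(np.array([.593,-.19]),.0125,.03,.06,rad=.017)
for xy,r,h in(((.586,.287),.0155,.04),((.481,.314),.017,.045)): locate(np.array(xy),r,.01,h)
E
```

```text
[ 0.5497 -0.2205  0.1423]
side [ 0.5478 -0.2184] 264 ztop 0.0658
scene [ 0.548  -0.2216] 100 ztop 0.067
side [ 0.5918 -0.1899] 150 ztop 0.0545
scene [ 0.5929 -0.1927] 75 ztop 0.0562
side [0.5841 0.2879] 121 ztop 0.0393
scene [0.5863 0.2865] 93 ztop 0.0395
side [0.4789 0.3154] 168 ztop 0.0443
scene [0.4815 0.3143] 125 ztop 0.0416
```

>>> {"name": "servo_tool", "arguments": {"series": [[0, 0.2, 0, 0, 0, 0, 1], [0, 0.4, 0, 0, 0, 0, 1], [0.05, 0.6, 0, 0, 0, 0, 1], [0.05, 0.8, 0, 0, 0, 0, 1], [0.08, 1, 0, 0, 0, 0, 1]]}}

```text
clock: 27.92
ee_pos: [0.5563, -0.1179, 0.1396]
orientation: [-2.998, -0.938, 0.0]
force: [0.4, 0.8, 0.8]
gripper_width: 0.0868
grasp_force: 0.0
```

>>> {"name": "servo_tool", "arguments": {"series": [[0, 0.2, 0, 0, 0, 0, 1], [0, 0.4, 0, 0, 0, 0, 1], [0.05, 0.6, 0, 0, 0, 0, 1], [0.05, 0.8, 0, 0, 0, 0, 1], [0.08, 1, 0, 0, 0, 0, 1]]}}

```text
clock: 28.55
ee_pos: [0.5643, -0.0184, 0.1395]
orientation: [-2.999, -0.937, 0.0]
force: [0.4, 0.1, -0.2]
gripper_width: 0.0866
grasp_force: 0.0
```

>>> {"name": "servo_tool", "arguments": {"series": [[0, 0.2, 0, 0, 0, 0, 1], [0, 0.4, 0, 0, 0, 0, 1], [0.05, 0.6, 0, 0, 0, 0, 1], [0.05, 0.8, 0, 0, 0, 0, 1], [0.08, 1, 0, 0, 0, 0, 1]]}}

```text
clock: 29.18
ee_pos: [0.5722, 0.0816, 0.1395]
orientation: [-2.999, -0.937, 0.0]
force: [0.7, 0.8, 0.0]
gripper_width: 0.0873
grasp_force: 0.0
```

>>> {"name": "servo_tool", "arguments": {"series": [[0, 0.2, 0, 0, 0, 0, 1], [0, 0.4, 0, 0, 0, 0, 1], [0.05, 0.6, 0, 0, 0, 0, 1], [0.05, 0.8, 0, 0, 0, 0, 1], [0.08, 1, 0, 0, 0, 0, 1]]}}

```text
clock: 29.8
ee_pos: [0.5803, 0.1817, 0.1395]
orientation: [-2.999, -0.937, 0.0]
force: [-0.4, -0.2, 0.4]
gripper_width: 0.0873
grasp_force: 0.0
```

>>> {"name": "servo_tool", "arguments": {"series": [[0, 0.2, 0, 0, 0, 0, 1], [0, 0.4, 0, 0, 0, 0, 1], [0.05, 0.6, 0, 0, 0, 0, 1], [0.05, 0.8, 0, 0, 0, 0, 1], [0.06, 1, 0, 0, 0, 0, 1]]}}

```text
clock: 30.42
ee_pos: [0.5863, 0.2816, 0.1395]
orientation: [-2.999, -0.937, 0.0]
force: [-1.1, -0.2, 1.3]
gripper_width: 0.0868
grasp_force: 0.0
```

>>> {"name": "servo_tool", "arguments": {"series": [[0, 0.07, 0, 0, 0, 0, 1], [0, 0.07, 0, 0, 0, 0, 1], [0, 0.07, -0.15, 0, 0, 0, 1], [0, 0.07, -0.3, 0, 0, 0, 1], [0, 0.07, -0.45, 0, 0, 0, 1]]}}

```text
clock: 31.05
ee_pos: [0.5857, 0.2866, 0.0927]
orientation: [2.999, 0.936, -0.002]
force: [0.7, -0.3, -1.2]
gripper_width: 0.0869
grasp_force: 0.0
```

>>> {"name": "servo_tool", "arguments": {"series": [[0, 0, -0.2, 0, 0, 0, 1], [0, 0, -0.4, 0, 0, 0, 1], [0, 0, -0.55, 0, 0, 0, 1], [0, 0, -0.67, 0, 0, 0, 1], [0, 0, -0.67, 0, 0, 0, 1]]}}

```text
clock: 31.68
ee_pos: [0.5854, 0.287, 0.0262]
orientation: [2.999, 0.937, -0.003]
force: [-0.2, 0.2, 0.9]
gripper_width: 0.087
grasp_force: 0.0
```

>>> {"name": "servo_tool", "arguments": {"series": [[0, 0, 0, 0, 0, 0, 0.6], [0, 0, 0, 0, 0, 0, 0.5], [0, 0, 0, 0, 0, 0, 0.4], [0, 0, 0, 0, 0, 0, 0.3], [0, 0, 0, 0, 0, 0, 0.2]]}}

```text
clock: 32.3
ee_pos: [0.5863, 0.2873, 0.0277]
orientation: [2.999, 0.937, 0.0]
force: [0.1, -1.2, 0.4]
gripper_width: 0.0452
grasp_force: 0.0
```

>>> {"name": "servo_tool", "arguments": {"series": [[0, 0, 0, 0, 0, 0, 0], [0, 0, 0, 0, 0, 0, 0], [0, 0, 0, 0, 0, 0, 0], [0, 0, 0, 0, 0, 0, 0], [0, 0, 0, 0, 0, 0, 0]]}}

```text
clock: 32.92
ee_pos: [0.5863, 0.2872, 0.0275]
orientation: [2.999, 0.937, 0.0]
force: [0.9, -1.5, -0.2]
gripper_width: 0.0301
grasp_force: 30.0
```

>>> {"name": "servo_tool", "arguments": {"series": [[0, 0, 0.1, 0, 0, 0, 0], [0, 0, 0.3, 0, 0, 0, 0], [0, 0, 0.6, 0, 0, 0, 0], [0, 0, 0.9, 0, 0, 0, 0], [0, -0.1, 1, 0, 0, 0, 0]]}}

```text
clock: 33.55
ee_pos: [0.5881, 0.2782, 0.1317]
orientation: [-2.998, -0.938, -0.01]
force: [-0.0, -1.1, -1.6]
gripper_width: 0.0304
grasp_force: 30.0
```

>>> {"name": "servo_tool", "arguments": {"series": [[-0.03, -0.2, 0, 0, 0, 0, 0], [-0.06, -0.4, 0, 0, 0, 0, 0], [-0.1, -0.6, 0, 0, 0, 0, 0], [-0.13, -0.8, 0, 0, 0, 0, 0], [-0.16, -1, 0, 0, 0, 0, 0]]}}

```text
clock: 34.17
ee_pos: [0.5699, 0.1757, 0.1272]
orientation: [-2.999, -0.936, 0.001]
force: [-0.2, -0.1, -0.8]
gripper_width: 0.0302
grasp_force: 30.0
```

>>> {"name": "servo_tool", "arguments": {"series": [[-0.03, -0.2, 0, 0, 0, 0, 0], [-0.06, -0.4, 0, 0, 0, 0, 0], [-0.1, -0.6, 0, 0, 0, 0, 0], [-0.13, -0.8, 0, 0, 0, 0, 0], [-0.16, -1, 0, 0, 0, 0, 0]]}}

```text
clock: 34.8
ee_pos: [0.5541, 0.076, 0.1276]
orientation: [2.999, 0.937, 0.0]
force: [0.5, -0.5, -1.8]
gripper_width: 0.0305
grasp_force: 30.0
```

>>> {"name": "servo_tool", "arguments": {"series": [[-0.03, -0.2, 0, 0, 0, 0, 0], [-0.06, -0.4, 0, 0, 0, 0, 0], [-0.1, -0.6, 0, 0, 0, 0, 0], [-0.13, -0.8, 0, 0, 0, 0, 0], [-0.16, -1, 0, 0, 0, 0, 0]]}}

```text
clock: 35.42
ee_pos: [0.5379, -0.024, 0.1276]
orientation: [-2.999, -0.937, -0.0]
force: [-0.2, -1.2, -2.0]
gripper_width: 0.0302
grasp_force: 30.0
```

>>> {"name": "servo_tool", "arguments": {"series": [[-0.03, -0.2, 0, 0, 0, 0, 0], [-0.06, -0.4, 0, 0, 0, 0, 0], [-0.1, -0.6, 0, 0, 0, 0, 0], [-0.13, -0.8, 0, 0, 0, 0, 0], [-0.16, -1, 0, 0, 0, 0, 0]]}}

```text
clock: 36.05
ee_pos: [0.5219, -0.124, 0.1276]
orientation: [2.999, 0.937, 0.0]
force: [-0.5, -0.6, -2.4]
gripper_width: 0.0303
grasp_force: 30.0
```

>>> {"name": "servo_tool", "arguments": {"series": [[-0.03, -0.2, 0, 0, 0, 0, 0], [-0.06, -0.4, 0, 0, 0, 0, 0], [-0.1, -0.6, 0, 0, 0, 0, 0], [-0.13, -0.8, 0, 0, 0, 0, 0], [-0.16, -1, 0, 0, 0, 0, 0]]}}

```text
clock: 36.67
ee_pos: [0.506, -0.2241, 0.1275]
orientation: [-2.999, -0.937, 0.0]
force: [0.1, 0.5, -1.4]
gripper_width: 0.03
grasp_force: 30.0
```

>>> {"name": "servo_tool", "arguments": {"series": [[-0.02, -0.15, 0, 0, 0, 0, 0], [-0.04, -0.28, 0, 0, 0, 0, 0], [-0.04, -0.28, -0.1, 0, 0, 0, 0], [-0.04, -0.28, -0.3, 0, 0, 0, 0], [-0.04, -0.28, -0.5, 0, 0, 0, 0]]}}

```text
clock: 37.3
ee_pos: [0.5021, -0.2499, 0.0763]
orientation: [-2.998, -0.937, 0.0]
force: [0.2, -0.2, -2.1]
gripper_width: 0.03
grasp_force: 30.0
```

```bash
python3 - <<'E'
from h import *
print(env.get_obs()["ee_pos"].round(4))
locate(np.array([.502,-.251]),.0155,.065,.097,rad=.02)
E
```

```text
[ 0.5021 -0.2499  0.0763]
side [ 0.5007 -0.2489] 301 ztop 0.0964
scene [ 0.4989 -0.2498] 65 ztop 0.0956
```

>>> {"name": "servo_tool", "arguments": {"series": [[0, 0, -0.1, 0, 0, 0, 0], [0, 0, -0.2, 0, 0, 0, 0], [0, 0, -0.28, 0, 0, 0, 0], [0, 0, -0.32, 0, 0, 0, 0], [0, 0, -0.32, 0, 0, 0, 0]]}}

```text
clock: 38.02
ee_pos: [0.5021, -0.2506, 0.0452]
orientation: [-2.998, -0.936, 0.001]
force: [0.1, -0.5, -1.6]
gripper_width: 0.0305
grasp_force: 30.0
```

>>> {"name": "servo_tool", "arguments": {"series": [[0, 0, -0.01, 0, 0, 0, 0], [0, 0, -0.02, 0, 0, 0, 0], [0, 0, -0.02, 0, 0, 0, 0], [0, 0, -0.02, 0, 0, 0, 0.42], [0, 0, -0.02, 0, 0, 0, 0.5]]}}

```text
clock: 38.65
ee_pos: [0.5025, -0.2509, 0.0439]
orientation: [2.998, 0.937, 0.001]
force: [0.3, -0.5, 0.9]
gripper_width: 0.0396
grasp_force: 0.0
```

>>> {"name": "servo_tool", "arguments": {"series": [[0, 0, 0, 0, 0, 0, 0.6], [0, 0, 0, 0, 0, 0, 0.8], [0, 0, 0, 0, 0, 0, 1], [0, 0, 0, 0, 0, 0, 1], [0, 0, 0.2, 0, 0, 0, 1]]}}

```text
clock: 39.28
ee_pos: [0.5008, -0.2498, 0.0625]
orientation: [-2.996, -0.936, 0.004]
force: [-1.0, -0.2, 0.2]
gripper_width: 0.0825
grasp_force: 0.0
```

>>> {"name": "servo_tool", "arguments": {"series": [[0, 0, 0.2, 0, 0, 0, 1], [0, 0, 0.4, 0, 0, 0, 1], [0, 0, 0.6, 0, 0, 0, 1], [0, 0, 0.8, 0, 0, 0, 1], [0, 0, 0.8, 0, 0, 0, 1]]}}

```text
clock: 39.9
ee_pos: [0.5039, -0.2518, 0.1469]
orientation: [2.994, 0.935, 0.006]
force: [0.1, -0.5, -0.6]
gripper_width: 0.0871
grasp_force: 0.0
```

```bash
python3 - <<'E'
from h import *
print(env.get_obs()["ee_pos"].round(4))
locate(np.array([.502,-.251]),.0155,.03,.079,rad=.02)
locate(np.array([.481,.314]),.017,.01,.045)
p=env.read_camera("wrist"); 
for r in env.masks_of("cup_1",p): print(round(r["score"],2),cloud(p,r["mask"]).mean(0).round(4))
E
```

```text
[ 0.5039 -0.2518  0.1469]
side [ 0.5016 -0.2494] 438 ztop 0.0774
scene [ 0.502  -0.2527] 138 ztop 0.0767
side [0.479  0.3157] 168 ztop 0.0442
scene [0.4815 0.3143] 123 ztop 0.0419
0.79 [ 0.4692 -0.2747  0.0202]
0.65 [ 0.5493 -0.2206  0.0214]
0.65 [ 0.5117 -0.2465  0.0215]
0.63 [ 0.5922 -0.191   0.0213]
```

>>> {"name": "servo_tool", "arguments": {"series": [[0, 0.2, 0, 0, 0, 0, 1], [-0.02, 0.4, 0, 0, 0, 0, 1], [-0.02, 0.6, 0, 0, 0, 0, 1], [-0.04, 0.8, 0, 0, 0, 0, 1], [-0.04, 1, 0, 0, 0, 0, 1]]}}

```text
clock: 40.83
ee_pos: [0.4981, -0.1491, 0.1436]
orientation: [2.998, 0.937, 0.0]
force: [-0.7, -0.0, 0.0]
gripper_width: 0.0868
grasp_force: 0.0
```

>>> {"name": "servo_tool", "arguments": {"series": [[0, 0.2, 0, 0, 0, 0, 1], [-0.02, 0.4, 0, 0, 0, 0, 1], [-0.02, 0.6, 0, 0, 0, 0, 1], [-0.04, 0.8, 0, 0, 0, 0, 1], [-0.04, 1, 0, 0, 0, 0, 1]]}}

```text
clock: 41.45
ee_pos: [0.494, -0.0494, 0.1435]
orientation: [-2.999, -0.937, 0.0]
force: [0.2, 0.4, -0.4]
gripper_width: 0.0868
grasp_force: 0.0
```

>>> {"name": "servo_tool", "arguments": {"series": [[0, 0.2, 0, 0, 0, 0, 1], [-0.02, 0.4, 0, 0, 0, 0, 1], [-0.02, 0.6, 0, 0, 0, 0, 1], [-0.04, 0.8, 0, 0, 0, 0, 1], [-0.04, 1, 0, 0, 0, 0, 1]]}}

```text
clock: 42.08
ee_pos: [0.4899, 0.0505, 0.1435]
orientation: [-2.999, -0.937, 0.0]
force: [-0.3, 0.1, 0.2]
gripper_width: 0.087
grasp_force: 0.0
```

>>> {"name": "servo_tool", "arguments": {"series": [[0, 0.2, 0, 0, 0, 0, 1], [-0.02, 0.4, 0, 0, 0, 0, 1], [-0.02, 0.6, 0, 0, 0, 0, 1], [-0.04, 0.8, 0, 0, 0, 0, 1], [-0.04, 1, 0, 0, 0, 0, 1]]}}

```text
clock: 42.7
ee_pos: [0.4858, 0.1505, 0.1435]
orientation: [-2.999, -0.937, 0.0]
force: [0.4, -0.6, 0.1]
gripper_width: 0.0869
grasp_force: 0.0
```

>>> {"name": "servo_tool", "arguments": {"series": [[0, 0.2, 0, 0, 0, 0, 1], [-0.02, 0.4, 0, 0, 0, 0, 1], [-0.02, 0.6, 0, 0, 0, 0, 1], [-0.04, 0.8, 0, 0, 0, 0, 1], [-0.04, 1, 0, 0, 0, 0, 1]]}}

```text
clock: 43.32
ee_pos: [0.4818, 0.2505, 0.1435]
orientation: [2.999, 0.937, -0.0]
force: [-0.4, 0.0, 0.3]
gripper_width: 0.0868
grasp_force: 0.0
```

>>> {"name": "servo_tool", "arguments": {"series": [[0, 0.2, 0, 0, 0, 0, 1], [0, 0.4, 0, 0, 0, 0, 1], [-0.01, 0.65, 0, 0, 0, 0, 1], [-0.01, 0.65, 0, 0, 0, 0, 1], [-0.01, 0.65, -0.2, 0, 0, 0, 1]]}}

```text
clock: 43.95
ee_pos: [0.4826, 0.3148, 0.1244]
orientation: [-2.998, -0.937, -0.006]
force: [0.5, -0.3, 0.0]
gripper_width: 0.087
grasp_force: 0.0
```

>>> {"name": "servo_tool", "arguments": {"series": [[0, 0, -0.2, 0, 0, 0, 1], [0, 0, -0.4, 0, 0, 0, 1], [0, 0, -0.6, 0, 0, 0, 1], [0, 0, -0.8, 0, 0, 0, 1], [0, 0, -0.91, 0, 0, 0, 1]]}}

```text
clock: 44.58
ee_pos: [0.4805, 0.3138, 0.0306]
orientation: [2.998, 0.936, -0.003]
force: [-0.0, -0.1, 0.5]
gripper_width: 0.0869
grasp_force: 0.0
```

>>> {"name": "servo_tool", "arguments": {"series": [[0, 0, 0, 0, 0, 0, 0.6], [0, 0, 0, 0, 0, 0, 0.5], [0, 0, 0, 0, 0, 0, 0.4], [0, 0, 0, 0, 0, 0, 0.3], [0, 0, 0, 0, 0, 0, 0.2]]}}

```text
clock: 45.2
ee_pos: [0.4815, 0.3144, 0.0329]
orientation: [-2.999, -0.937, -0.001]
force: [-0.1, 0.5, 0.2]
gripper_width: 0.0452
grasp_force: 0.0
```

>>> {"name": "servo_tool", "arguments": {"series": [[0, 0, 0, 0, 0, 0, 0], [0, 0, 0, 0, 0, 0, 0], [0, 0, 0, 0, 0, 0, 0], [0, 0, 0, 0, 0, 0, 0], [0, 0, 0, 0, 0, 0, 0]]}}

```text
clock: 45.82
ee_pos: [0.4813, 0.3143, 0.0326]
orientation: [-2.999, -0.937, -0.0]
force: [-0.8, 1.2, 3.1]
gripper_width: 0.0336
grasp_force: 30.0
```

>>> {"name": "servo_tool", "arguments": {"series": [[0, 0, 0.1, 0, 0, 0, 0], [0, 0, 0.3, 0, 0, 0, 0], [0, 0, 0.6, 0, 0, 0, 0], [0, 0, 0.9, 0, 0, 0, 0], [0, -0.1, 1, 0, 0, 0, 0]]}}

```text
clock: 46.45
ee_pos: [0.4829, 0.3051, 0.1362]
orientation: [-2.998, -0.938, -0.009]
force: [0.4, -0.2, -1.9]
gripper_width: 0.0332
grasp_force: 30.0
```

>>> {"name": "servo_tool", "arguments": {"series": [[0, -0.2, 0, 0, 0, 0, 0], [-0.02, -0.4, 0, 0, 0, 0, 0], [-0.02, -0.6, 0, 0, 0, 0, 0], [-0.04, -0.8, 0, 0, 0, 0, 0], [-0.04, -1, 0, 0, 0, 0, 0]]}}

```text
clock: 47.08
ee_pos: [0.4769, 0.2027, 0.1322]
orientation: [-2.999, -0.936, 0.001]
force: [0.8, -0.2, -2.7]
gripper_width: 0.0332
grasp_force: 30.0
```

>>> {"name": "servo_tool", "arguments": {"series": [[0, -0.2, 0, 0, 0, 0, 0], [-0.02, -0.4, 0, 0, 0, 0, 0], [-0.02, -0.6, 0, 0, 0, 0, 0], [-0.04, -0.8, 0, 0, 0, 0, 0], [-0.04, -1, 0, 0, 0, 0, 0]]}}

```text
clock: 47.7
ee_pos: [0.473, 0.1029, 0.1325]
orientation: [2.999, 0.936, -0.0]
force: [-0.2, 0.2, -1.9]
gripper_width: 0.0335
grasp_force: 30.0
```

>>> {"name": "servo_tool", "arguments": {"series": [[0, -0.2, 0, 0, 0, 0, 0], [-0.02, -0.4, 0, 0, 0, 0, 0], [-0.02, -0.6, 0, 0, 0, 0, 0], [-0.04, -0.8, 0, 0, 0, 0, 0], [-0.04, -1, 0, 0, 0, 0, 0]]}}

```text
clock: 48.32
ee_pos: [0.4689, 0.003, 0.1325]
orientation: [2.999, 0.936, 0.0]
force: [0.4, 0.0, -2.9]
gripper_width: 0.0333
grasp_force: 30.0
```

>>> {"name": "servo_tool", "arguments": {"series": [[0, -0.2, 0, 0, 0, 0, 0], [-0.02, -0.4, 0, 0, 0, 0, 0], [-0.02, -0.6, 0, 0, 0, 0, 0], [-0.04, -0.8, 0, 0, 0, 0, 0], [-0.04, -1, 0, 0, 0, 0, 0]]}}

```text
clock: 48.95
ee_pos: [0.4647, -0.097, 0.1325]
orientation: [2.999, 0.936, 0.0]
force: [-0.6, 0.6, -1.9]
gripper_width: 0.0329
grasp_force: 30.0
```

>>> {"name": "servo_tool", "arguments": {"series": [[0, -0.2, 0, 0, 0, 0, 0], [-0.02, -0.4, 0, 0, 0, 0, 0], [-0.02, -0.6, 0, 0, 0, 0, 0], [-0.04, -0.8, 0, 0, 0, 0, 0], [-0.04, -1, 0, 0, 0, 0, 0]]}}

```text
clock: 49.58
ee_pos: [0.461, -0.197, 0.1325]
orientation: [2.999, 0.936, 0.0]
force: [1.0, -0.4, -2.4]
gripper_width: 0.0336
grasp_force: 30.0
```

>>> {"name": "servo_tool", "arguments": {"series": [[0, -0.2, 0, 0, 0, 0, 0], [-0.02, -0.4, 0, 0, 0, 0, 0], [-0.04, -0.6, 0, 0, 0, 0, 0], [-0.04, -0.8, 0, 0, 0, 0, 0], [-0.04, -0.86, 0, 0, 0, 0, 0]]}}

```text
clock: 50.2
ee_pos: [0.4572, -0.2832, 0.1326]
orientation: [2.999, 0.935, 0.0]
force: [-0.5, 0.1, -1.3]
gripper_width: 0.0332
grasp_force: 30.0
```

>>> {"name": "servo_tool", "arguments": {"series": [[0, 0, -0.1, 0, 0, 0, 0], [0, 0, -0.2, 0, 0, 0, 0], [0, 0, -0.35, 0, 0, 0, 0], [0, 0, -0.5, 0, 0, 0, 0], [0, 0, -0.5, 0, 0, 0, 0]]}}

```text
clock: 50.82
ee_pos: [0.456, -0.2804, 0.0804]
orientation: [-2.995, -0.936, 0.003]
force: [-0.9, 0.4, -2.5]
gripper_width: 0.0334
grasp_force: 30.0
```

```bash
python3 - <<'E'
from h import *
print(env.get_obs()["ee_pos"].round(4))
locate(np.array([.457,-.282]),.017,.068,.105,rad=.021)
# cup 4 from the dark pixels at rim/floor height, all three views
for n in("side","scene","wrist"):
    p=env.read_camera(n); a=cloud(p,p["pixels"].max(2)<75)
    b=a[(np.hypot(a[:,0]-.457,a[:,1]+.282)<.026)&(a[:,2]>.0205)&(a[:,2]<.027)]
    if len(b)>10:
        s=least_squares(lambda c:np.hypot(b[:,0]-c[0],b[:,1]-c[1])-.0205,[.457,-.282],loss="soft_l1",f_scale=.001).x
        print(n,"rim fit",s.round(4),len(b))
E
```

```text
[ 0.456  -0.2804  0.0804]
side [ 0.4554 -0.2791] 381 ztop 0.1045
scene [ 0.4562 -0.2813] 90 ztop 0.1046
side rim fit [ 0.454  -0.2823] 168
scene rim fit [ 0.4595 -0.2818] 47
wrist rim fit [ 0.4576 -0.2823] 343
```

>>> {"name": "servo_tool", "arguments": {"series": [[0, 0, -0.1, 0, 0, 0, 0], [0, 0, -0.2, 0, 0, 0, 0], [0, 0, -0.28, 0, 0, 0, 0], [0, 0, -0.32, 0, 0, 0, 0], [0, 0, -0.32, 0, 0, 0, 0]]}}

```text
clock: 51.7
ee_pos: [0.457, -0.2815, 0.05]
orientation: [-2.998, -0.936, 0.001]
force: [-0.5, -0.1, -2.8]
gripper_width: 0.0333
grasp_force: 30.0
```

>>> {"name": "servo_tool", "arguments": {"series": [[0, 0, -0.01, 0, 0, 0, 0], [0, 0, -0.02, 0, 0, 0, 0], [0, 0, -0.02, 0, 0, 0, 0], [0, 0, -0.02, 0, 0, 0, 0.45], [0, 0, -0.02, 0, 0, 0, 0.55]]}}

```text
clock: 52.32
ee_pos: [0.4576, -0.282, 0.049]
orientation: [2.998, 0.937, 0.001]
force: [0.3, 0.3, 0.4]
gripper_width: 0.0429
grasp_force: 0.0
```

>>> {"name": "servo_tool", "arguments": {"series": [[0, 0, 0, 0, 0, 0, 0.7], [0, 0, 0, 0, 0, 0, 0.85], [0, 0, 0, 0, 0, 0, 1], [0, 0, 0, 0, 0, 0, 1], [0, 0, 0.2, 0, 0, 0, 1]]}}

```text
clock: 52.95
ee_pos: [0.456, -0.2806, 0.0671]
orientation: [-2.996, -0.936, 0.003]
force: [0.5, 0.3, 0.4]
gripper_width: 0.0854
grasp_force: 0.0
```

>>> {"name": "servo_tool", "arguments": {"series": [[0, 0, 0.2, 0, 0, 0, 1], [0, 0, 0.4, 0, 0, 0, 1], [0, 0, 0.6, 0, 0, 0, 1], [0, 0, 0.8, 0, 0, 0, 1], [0, 0, 0.9, 0, 0, 0, 1]]}}

```text
clock: 53.58
ee_pos: [0.4577, -0.2821, 0.1598]
orientation: [2.997, 0.936, 0.002]
force: [0.4, 0.2, -0.3]
gripper_width: 0.0873
grasp_force: 0.0
```

>>> {"name": "servo_tool", "arguments": {"series": [[0, 0, 0.2, 0, 0, 0, 1], [0, 0, 0.4, 0, 0, 0, 1], [0, 0, 0.6, 0, 0, 0, 1], [0, 0, 0.8, 0, 0, 0, 1], [0, 0, 0.8, 0, 0, 0, 1]]}}

```text
clock: 54.2
ee_pos: [0.458, -0.2823, 0.2398]
orientation: [2.996, 0.936, 0.002]
force: [-0.1, -0.3, -0.2]
gripper_width: 0.087
grasp_force: 0.0
```

```bash
python3 - <<'E'
from h import *
print(env.get_obs()["ee_pos"].round(4))
for xy,r,h in(((.457,-.282),.017,.066),((.502,-.251),.0155,.059),((.548,-.22),.014,.053),((.593,-.19),.0125,.046)): locate(np.array(xy),r,.03,h,rad=r+.004)
p=env.read_camera("scene"); q=env.read_camera("side")
f=lambda p,u,v:p["pixels"][int(v)-65:int(v)+65,int(u)-65:int(u)+65]
cv2.imwrite("pics/end.png",cv2.resize(np.hstack([f(c,*proj(c,[.545,-.22,.04])[0]) for c in(p,q)]),None,fx=3,fy=3,interpolation=cv2.INTER_CUBIC))
E
```

```text
[ 0.458  -0.2823  0.2398]
side [ 0.456  -0.2808] 339 ztop 0.0656
scene [ 0.4575 -0.2829] 72 ztop 0.0654
side [ 0.5008 -0.2498] 104 ztop 0.0588
scene [ 0.5024 -0.2514] 63 ztop 0.0589
side [ 0.5467 -0.2189] 98 ztop 0.0528
scene [ 0.5493 -0.2202] 39 ztop 0.0528
side [ 0.5913 -0.1898] 66 ztop 0.0457
scene [ 0.5934 -0.1923] 28 ztop 0.0457
```

View pics/end.png

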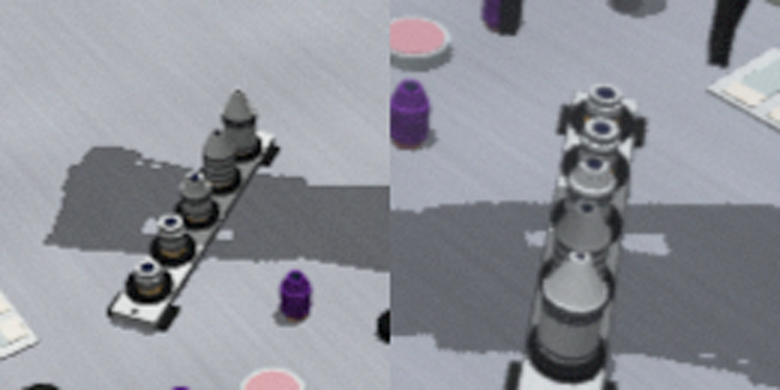

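Both views show all five objectives upright and centred in their cups, with lengths rising from objective_24 at (148,280) to the 70 at (240,125), and the gripper is well clear.

```bash
python3 -c "
from station import env
print(env.hand_in())"
```

```text
the job is handed in; nothing more can be done
None
```

The 34, 46, 58 and 70 mm objectives now stand upright in cups 1 to 4, and objective_24 was left in place; the job was handed in at about 54 s, and no verdict was returned.

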